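Square the lid on the crate and secure it

TASK

The yellow lid lies crooked on the blue crate, which is to be closed. Slide it, without lifting it off the crate, until its edges are flush with the crate's edges all round; then turn both red turnbuttons fully inwards, straight across the lid, to secure it. Leave the jars and the tin standing where they are.

Things in the scene. Friction and masses are not known exactly. Their poses are not given: they have to be found in the camera images.
- crate: blue open-topped crate, immovable, 140 (x) x 190 (y) x 80 mm (z); origin at the centre of its underside, on the worktop; +x points away from the robot, +y left, z up; walls 8 mm. On each end (y = +-95 mm) a grey bracket with an upright pin (14 mm across, top 94 mm up) at x = +45, y = +-111 mm carries a red turnbutton; the pins leave 9 mm beside a flush lid
- lid: loose flat yellow lid without handle, 140 (x) x 190 (y) x 12 mm (z), about 0.35 kg, exactly the crate's outline, held only by friction on the rim; origin at the centre of its underside, 80 mm over the worktop; it starts 38 to 55 mm too near the robot (crate's -x), a little sideways and twisted. Flush when its origin lies 80 mm above the crate's origin and the axes agree
- turn_left (a joint): left red turnbutton, turning on an upright pin. 0: its arm points along the crate's +x, beside the lid (open); the angle grows as the arm turns clockwise seen from above, inwards over the lid; pi/2: straight across the lid's edge (closed). Stops at -0.6 and 1.62. Stiff hinge (about 1 N at the knob), stays where left. Arm 52 x 18 x 6 mm, underside 94 mm over the worktop, 2 mm above the lid
- turn_right (a joint): right red turnbutton, turning on an upright pin. 0: its arm points along the crate's +x, beside the lid (open); the angle grows as the arm turns counter-clockwise seen from above, inwards over the lid; pi/2: straight across the lid's edge (closed). Stops at -0.6 and 1.62. Stiff hinge (about 1 N at the knob), stays where left. Arm 52 x 18 x 6 mm, underside 94 mm over the worktop, 2 mm above the lid
- left_knob (a point): centre of the top of the left turnbutton's knob: upright, round, 12 mm across, 22 mm tall (100 to 122 mm over the worktop), on the arm 32 mm from the pin's axis; the pin's axis is at x = +45, y = +111 mm in the crate's frame
- right_knob (a point): centre of the top of the right turnbutton's knob: upright, round, 12 mm across, 22 mm tall (100 to 122 mm over the worktop), on the arm 32 mm from the pin's axis; the pin's axis is at x = +45, y = -111 mm in the crate's frame
- green_jar: spice jar with a green cap, 46 mm across, 106 tall, standing left of the crate; a bystander; origin at the centre of its underside
- tin: closed food tin, 58 mm across, 72 tall, standing right of the crate; a bystander; origin at the centre of its underside
- brown_jar: spice jar with a dark brown cap, 44 mm across, 96 tall, standing beyond the crate; a bystander; origin at the centre of its underside
Things that resemble listed ones, but are neither listed nor needed, are in the scene too. Several things have the shape of the lid; the one meant has the colours described above.

How it is judged:
By the outcome, as a careful person would: the job done as asked, in the order asked, and still so for the second after the job is handed in, with the robot touching nothing.
It also fails if it takes over 72 s, if anything falls off the work surface, if the arm or the gripper's body presses on something with over 40 N, if the wrist force passes 120 N, or if a joint passes its speed limit or range.

ROBOT

A 6-joint arm with a two-finger parallel gripper is mounted at the origin on a cart in front of the work surface, level with it; the furniture and walls round the work are solid. World frame = base frame: x ahead of the robot, y to its left, z up, the work surface at z = 0. Lengths are in m, angles in rad, forces in N, time in s.
With the tool pointing down it reaches from about 0.375 to 0.9 m from the base axis. Payload 3.1 kg.
Tool frame: the origin (TCP) lies between the finger pads; the fingertips stand robot.finger_overhang ahead of it and the grasp point (between the pads) lies 3 mm ahead of it (robot.finger_overhang is the distance from the TCP to the fingertips, in m); z points along the fingers, y is the line along which they close (so a half turn about z gives the same grasp; the last joint's range is limited). The gripper opens to 87 mm and grips with 3 to 60 N. Pads are 19 mm wide; open, the fingers measure 117 mm over their backs; the gripper's body (75 mm by 190 mm) begins 51 mm behind the grasp point.
Start: joints at [-1.466, 0.527, 1.433, -0, 1.181, -0.178], TCP at [0.175, -0.6, 0.245] pointing down, gripper open.
Joint ranges: [-3.08, 3.08], [-0.75, 2.2], [0.22, 2.44], [-1.43, 4.57], [0, 2.65], [-2.85, 2.85]. Speed limits (rad/s): [2.79, 2.79, 3.14, 3.14, 3.14, 3.14].

INTERFACE

Orientations are given as a unit quaternion [x, y, z, w].
In Python, from rig import get_obs, vision, hand_in, nets, robot gives the robot as it stands.
- The arm moves only by the tool apply_moves, never from a script. Its argument "series" is a list of rows, each an object with "offset": the shift along the world's x, y, z in cm, a list of three; "rot": the turn, a rotation vector about the world's x, y, z in degrees, a list of three. A call has 1 to 20 rows; each row is the pose to reach, as a shift and turn from the pose commanded when the call began; what a row does not reach only later rows make up. A row lasts 1/10 s, in which the tool goes at most 50 mm and 8.59 degrees, less where a joint would pass 70% of its speed; a pose out of reach is approached as far as the arm can. A call with a gripper value outside its range is refused whole. "hand" is the opening, from 0 (shut) to 1 (fully open), set as the call begins (left out, the last holds). The fingers move at their own pace and stop on an object; "newtons" is the grip in N (left out, the last holds). Time passes only in rows, so rows that repeat a pose let the fingers close. It gives the time, the measured TCP pose, the force, the opening and the grip force at its end, in the units of the state.
- get_obs(): the state, without advancing time (a new reading comes with each control period).
- vision.camera(name): name is "scene" or "top" or "wrist"; returns the picture (400x640x3 uint8, red, green, blue); there is no depth.
- vision.calibration(name): a dict with "K" (3x3 intrinsics, pixels), "k1" (the pictures are not rectified: a ray, as slopes to the right and down, at radius r is drawn at 1 + k1 r^2 times it, then the intrinsics apply), "R" (3x3) and "t" (3): a world point X has camera coordinates R X + t. Camera axes: x right, y down, z forward; pixel columns grow to the right and rows downward; lengths in m; the calibration is good to about 2 mm. A picture is of the moment at which its call begins: read the wrist's pose just before it. calibration takes no time and is no camera call; for the wrist camera it gives the pose at the moment of the call.
- hand_in(): hands the job in; it is judged then, once.
Trained networks look in the newest picture that a camera, given by its name, has taken for a name from the list of things; names that differ only in an ending like _2 or _b are one class to them, and where a whole thing is asked for, a point or a joint stands for the part that bears it (a point fixed in the world has none). Each returns a list of dicts, best first, with "conf" (0 to 1); they miss things now and then, are a little off and sometimes report something else, mostly with a low value. They report only what shows in the picture. A call takes as long as a camera call. They do not tell look-alikes from the thing itself.
- nets.search_frame(camera, query): "centre" ([x, y, z] in m, in world coordinates, good to about 4 mm: the middle of the surface that is visible of it).
- nets.spot_point(camera, query): "centre" ([x, y, z] in m, in world coordinates, good to about 4 mm: a listed point, or the origin of a listed thing).
The state is a dict: "time": time; "q": joint angles; "joint_velocities": joint speeds; "joint_torque": joint torques, N m; "position": TCP position; "tool_rot": TCP orientation; "ft_force": force on the tool from outside, world axes, zero at the start; "moment": the same for the moment, N m; "grip_width": finger opening in m; "grip_force": force on a finger pad.
Only numpy, scipy, OpenCV 4.12 (cv2) and the standard library are available. Lean on these libraries where they do the work, as an engineer would, in place of code of your own. Each camera call takes 0.05 s, during which the arm holds its last target. There are 200 camera calls.

## Working session

There is one attempt and no reset: what is moved stays moved. The work goes in short steps, Python scripts to look and compute and a tool call to move; the robot and the scene stay as the last step left them, time stands still between calls to the robot, and variables do not carry over. Pictures are saved under pics/ and viewed, at most 10 in all, crops included, and the job is handed in when it is done.

Besides the shell and the picture viewer there is one more tool, called by a JSON object that holds its "op" and its "data", one argument or row to a line. apply_moves: Moves the arm, as the interface text tells. Its arguments: {"type":"object","properties":{"series":{"type":"array"},"hand":{"type":"number"},"newtons":{"type":"number"}},"required":["series"]}

```bash
mkdir -p pics; ls
python3 - <<'E'
from rig import get_obs, vision, nets, robot
import cv2
o=get_obs(); print({k:o[k] for k in('time','q','position','tool_rot','ft_force','grip_width')}, robot.finger_overhang)
for c in('top','scene'):
    im=vision.camera(c); cv2.imwrite(f'pics/{c}0.png',im[:,:,::-1])
    for q in('crate','lid','turn_left','turn_right','left_knob','right_knob','green_jar','tin','brown_jar'):
        print(c,q,[([round(float(v),3) for v in d['centre']],round(d['conf'],2)) for d in nets.spot_point(c,q)][:3])
E
```

```text
pics
{'time': 0.0, 'q': array([-1.46550698e+00,  5.28467337e-01,  1.43392304e+00, -3.91507417e-06,
        1.18140638e+00, -1.78515901e-01]), 'position': array([ 0.17494958, -0.59928468,  0.24356428]), 'tool_rot': array([ 9.89948000e-01,  1.41427519e-01,  3.85318597e-05, -1.10138242e-03]), 'ft_force': array([ 0.19458704,  0.49467835, -0.00742628]), 'grip_width': 0.08682997791534307} 0.022
top crate [([0.573, 0.075, -0.002], 0.64)]
top lid [([0.394, -0.098, -0.0], 0.83), ([0.526, 0.073, 0.08], 0.61)]Traceback (most recent call last):
  File "<stdin>", line 7, in <module>
ValueError: it knows: brown_jar, crate, green_jar, left_knob, lid, right_knob, tin
```

Run:
```python
from rig import get_obs, vision, nets, robot
import cv2
for c in('top','scene'):
    im=vision.camera(c); cv2.imwrite(f'pics/{c}0.png',im[:,:,::-1])
    for q in('crate','lid','left_knob','right_knob','green_jar','tin','brown_jar'):
        print(c,q,[([round(float(v),3) for v in d['centre']],round(d['conf'],2)) for d in nets.spot_point(c,q)][:3])
    print({k:v for k,v in vision.calibration(c).items()})
```

```text
top crate [([0.573, 0.077, -0.003], 0.79)]
top lid [([0.527, 0.074, 0.08], 0.87), ([0.394, -0.096, -0.002], 0.68)]
top left_knob [([0.635, 0.191, 0.118], 0.44)]
top right_knob [([0.663, -0.024, 0.123], 0.49)]
top green_jar [([0.524, 0.34, 0.003], 0.54), ([0.739, 0.106, 0.003], 0.49)]
top tin [([0.554, -0.177, 0.0], 0.69), ([0.526, 0.34, 0.003], 0.6)]
top brown_jar []
{'K': array([[470.2197133 ,   0.        , 318.91559321],
       [  0.        , 470.2197133 , 204.46463153],
       [  0.        ,   0.        ,   1.        ]]), 'k1': -0.01843525537429963, 'R': array([[ 1.56966965e-02, -9.99874669e-01,  2.06374628e-03],
       [-9.81559459e-01, -1.58023708e-02, -1.90502792e-01],
       [ 1.90511528e-01,  9.64574820e-04, -9.81684485e-01]]), 't': array([0.02910411, 0.59500771, 1.38256719])}
scene crate [([0.577, 0.071, -0.006], 0.96), ([0.526, 0.076, 0.08], 0.46), ([0.526, 0.346, -0.0], 0.2)]
scene lid [([0.525, 0.079, 0.08], 0.8), ([0.398, -0.095, -0.003], 0.69)]
scene left_knob [([0.64, 0.197, 0.126], 0.61)]
scene right_knob [([0.66, -0.025, 0.12], 0.43)]
scene green_jar [([0.528, 0.344, 0.001], 0.61)]
scene tin [([0.559, -0.18, -0.002], 0.88), ([0.528, 0.077, 0.082], 0.5)]
scene brown_jar [([0.743, 0.103, -0.002], 0.63)]
{'K': array([[374.28346416,   0.        , 318.56949917],
       [  0.        , 374.28346416, 196.1730666 ],
       [  0.        ,   0.        ,   1.        ]]), 'k1': -0.006828831065774387, 'R': array([[-0.71523807, -0.6988792 ,  0.00153813],
       [-0.32336843,  0.32898491, -0.88724393],
       [ 0.61957031, -0.63508802, -0.461298  ]]), 't': array([0.42501803, 0.25552965, 0.59835108])}
```

View pics/top0.png

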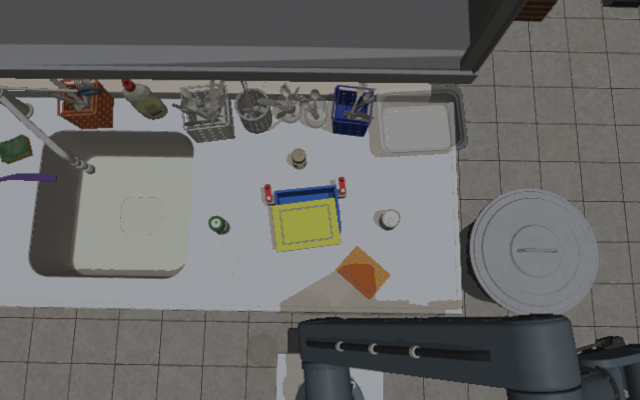

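View pics/scene0.png

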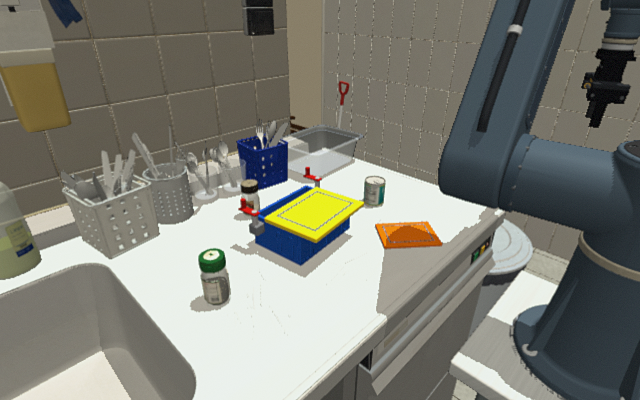

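{"op": "apply_moves", "data": {
  "series": [
    {"offset": [2, 5, 5], "rot": [0, 0, 0]},
    {"offset": [6, 15, 10], "rot": [0, 0, 0]},
    {"offset": [32, 66, 15], "rot": [0, 0, -10]},
    {"offset": [32, 66, 15], "rot": [0, 0, -10]},
    {"offset": [32, 66, 15], "rot": [0, 0, -10]},
    {"offset": [32, 66, 15], "rot": [0, 0, -10]},
    {"offset": [32, 66, 15], "rot": [0, 0, -10]},
    {"offset": [32, 66, 15], "rot": [0, 0, -10]},
    {"offset": [32, 66, 15], "rot": [0, 0, -10]},
    {"offset": [32, 66, 15], "rot": [0, 0, -10]},
    {"offset": [32, 66, 15], "rot": [0, 0, -10]},
    {"offset": [32, 66, 15], "rot": [0, 0, -10]},
    {"offset": [32, 66, 15], "rot": [0, 0, -10]},
    {"offset": [32, 66, 15], "rot": [0, 0, -10]},
    {"offset": [32, 66, 15], "rot": [0, 0, -10]},
    {"offset": [32, 66, 15], "rot": [0, 0, -10]},
    {"offset": [32, 66, 15], "rot": [0, 0, -10]},
    {"offset": [32, 66, 15], "rot": [0, 0, -10]}
  ]
}}

```text
time: 2.75
position: [0.4943, 0.0593, 0.3942]
tool_rot: [0.999, 0.055, -0.001, 0.0]
ft_force: [-0.3, 0.1, -0.9]
grip_width: 0.0869
grip_force: 0.0
```

```bash
cat > h.py <<'E'
import numpy as np, cv2
from rig import get_obs, vision, nets
def shot(c,name):
    C=vision.calibration(c); im=vision.camera(c); cv2.imwrite(f'pics/{name}.png',im[:,:,::-1]); np.savez(f'pics/{name}.npz',**C); return im,C
def ray(C,uv):
    uv=np.atleast_2d(uv).astype(float); K=C['K']; d=(uv-K[[0,1],2])/np.array([K[0,0],K[1,1]]); x=d.copy()
    for _ in range(10): x=d/(1+C['k1']*(x**2).sum(1,keepdims=True))
    r=np.c_[x,np.ones(len(x))]@C['R']; return -C['R'].T@C['t'], r
def onz(C,uv,z):
    o,r=ray(C,uv); return o+r*((z-o[2])/r[:,2:3])
def proj(C,X):
    c=np.atleast_2d(X)@C['R'].T+C['t']; x=c[:,:2]/c[:,2:]; x=x*(1+C['k1']*(x**2).sum(1,keepdims=True))
    return x@np.diag([C['K'][0,0],C['K'][1,1]])+C['K'][[0,1],2]
def meet(C1,u1,C2,u2):
    o1,r1=ray(C1,u1); o2,r2=ray(C2,u2); r1,r2=r1[0],r2[0]
    s=np.linalg.lstsq(np.c_[r1,-r2],o2-o1,rcond=None)[0]; a,b=o1+s[0]*r1,o2+s[1]*r2; return (a+b)/2,np.linalg.norm(a-b)
E
python3 - <<'E'
from h import *
o=get_obs(); print(o['time'],o['position'],o['tool_rot'])
im,C=shot('wrist','w1'); print(-C['R'].T@C['t'],C['R'].round(2).tolist(),C['K'][0,0])
for q in('crate','lid','left_knob','right_knob','green_jar','tin'):
    print(q,[([round(float(v),3) for v in d['centre']],round(d['conf'],2)) for d in nets.spot_point('wrist',q)][:3])
E
```

```text
2.75 [0.49432135 0.05930136 0.39415178] [ 9.98511761e-01  5.45306924e-02 -7.32199162e-04  3.60630218e-04]
[0.56324713 0.06602853 0.53420328] [[0.11, -0.99, 0.0], [-0.96, -0.11, 0.25], [-0.25, -0.03, -0.97]] 312.2532358239645
crate [([0.554, -0.178, 0.0], 0.29)]
lid [([0.395, -0.104, 0.002], 0.79), ([0.528, 0.343, 0.002], 0.44)]
left_knob []
right_knob [([0.658, -0.029, 0.123], 0.78)]
green_jar [([0.53, 0.341, 0.001], 0.79)]
tin [([0.556, -0.178, 0.0], 0.89)]
```

View pics/w1.png

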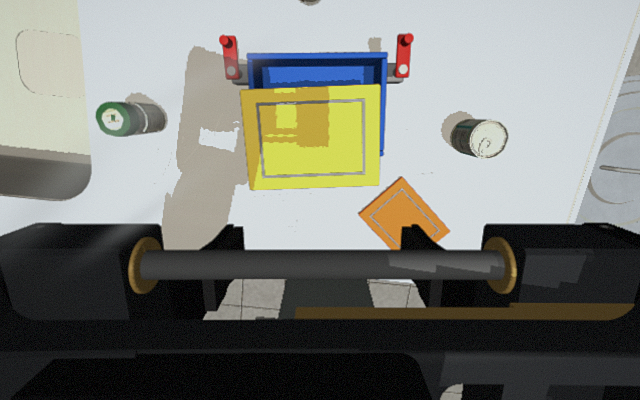

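```bash
cat > fit.py <<'E'
from h import *
from scipy.optimize import minimize
def box(x,y,a,z0,z1,lx=.14,ly=.19):
    c,s=np.cos(a),np.sin(a)
    return np.array([[x+c*i*lx/2-s*j*ly/2,y+s*i*lx/2+c*j*ly/2,z] for i in(-1,1) for j in(-1,1) for z in(z0,z1)])
def hull(C,P,sh,S=4):
    m=np.zeros((sh[0],sh[1]),np.uint8); h=cv2.convexHull(((proj(C,P)+.0)*16).round().astype(np.int32).reshape(-1,1,2))
    cv2.fillConvexPoly(m,h,255,cv2.LINE_AA,4); return m/255.
def masks(im,near):
    h=cv2.cvtColor(im,cv2.COLOR_RGB2HSV); n=cv2.dilate((near>0).astype(np.uint8),np.ones((25,25)))
    y=((h[...,0]>22)&(h[...,0]<38)&(h[...,1]>110)&(h[...,2]>50)); b=((h[...,0]>98)&(h[...,0]<128)&(h[...,1]>120)&(h[...,2]>30))
    return (y&(n>0)).astype(float),(b&(n>0)).astype(float)
def fit(views,p0,free=range(7)):
    data=[]
    for name in views:
        C=dict(np.load(f'pics/{name}.npz')); im=cv2.imread(f'pics/{name}.png')[:,:,::-1].copy(); sh=im.shape
        near=np.maximum(hull(C,box(*p0[:3],0,.08),sh),hull(C,box(*p0[3:6],.08,.092),sh)); Y,B=masks(im,near)
        k=np.argwhere(near>0); a,b=np.maximum(k.min(0)-15,0),k.max(0)+15; data.append((C,sh,Y,np.maximum(Y,B)))
    free=list(free)
    def cost(q,rep=False):
        p=np.array(p0,float); p[free]=np.array(p0)[free]+np.array(q)*.01; r=[]
        for C,sh,Y,U in data:
            L=hull(C,box(*p[3:6],p[6],p[6]+.012),sh); K=np.maximum(L,hull(C,box(*p[:3],0,.08),sh))
            r.append(abs(L-Y).sum()/Y.sum()+abs(K-U).sum()/U.sum())
        return r if rep else sum(r)
    q=np.zeros(len(free))
    for _ in range(3):
        s=np.vstack([q,q+np.eye(len(free))*.8]); q=minimize(cost,q,method='Nelder-Mead',options=dict(initial_simplex=s,xatol=.005,fatol=1e-5,maxiter=1500)).x
    p=np.array(p0,float); p[free]+=q*.01; return p,cost(q,True)
E
python3 - <<'E'
from fit import *
for c,n in(('top','top0'),('scene','scene0')): np.savez(f'pics/{n}.npz',**vision.calibration(c))
p0=[.575,.075,.1,.526,.075,.1,.08]
for v in(['w1'],['top0'],['scene0'],['w1','top0','scene0']):
    p,c=fit(v,p0); print(v,p.round(4),np.round(c,3))
# rotation axes: red pins via net
E
```

```text
['w1'] [0.5726 0.0748 0.1121 0.5294 0.0764 0.1476 0.0688] [0.202]
['top0'] [0.5693 0.0766 0.1146 0.5373 0.0787 0.1451 0.0222] [0.28]
['scene0'] [0.576  0.0698 0.1195 0.5576 0.0487 0.1461 0.0568] [0.266]
['w1', 'top0', 'scene0'] [0.5714 0.0742 0.0992 0.5313 0.0754 0.144  0.0763] [0.242 0.363 0.378]
```

```bash
python3 - <<'E'
s=open('fit.py').read()
s=s.replace("data.append((C,sh,Y,np.maximum(Y,B)))","data.append((C,sh,fill(Y),fill(np.maximum(Y,B))))")
s=s.replace("def fit(","""def fill(M):
    M=cv2.morphologyEx(M.astype(np.uint8),cv2.MORPH_CLOSE,np.ones((3,3))); c=max(cv2.findContours(M,cv2.RETR_EXTERNAL,cv2.CHAIN_APPROX_NONE)[0],key=cv2.contourArea)
    o=np.zeros_like(M); cv2.drawContours(o,[c],-1,1,-1); return o.astype(float)
def fit(""",1)
open('fit.py','w').write(s)
E
python3 - <<'E'
from fit import *
p0=[.575,.075,.1,.526,.075,.13,.08]
for v in(['w1'],['top0'],['scene0'],['w1','top0','scene0']):
    p,c=fit(v,p0,range(6)); print(v,p.round(4),np.round(c,3))
p,c=fit(v,p0); print('z free',p.round(4),np.round(c,3))
C=dict(np.load('pics/w1.npz')); im=cv2.imread('pics/w1.png')
for P,col in((box(*p[:3],.08,.08),(255,255,255)),(box(*p[3:6],.092,.092),(0,0,255))):
    cv2.polylines(im,[cv2.convexHull((proj(C,P)*16).astype(np.int32).reshape(-1,1,2))],True,col,1,cv2.LINE_AA,4)
cv2.imwrite('pics/ov1.png',cv2.resize(im[20:210,200:430],None,fx=3,fy=3,interpolation=cv2.INTER_NEAREST))
E
```

```text
['w1'] [0.5726 0.0744 0.109  0.5312 0.0752 0.1388 0.08  ] [0.085]
['top0'] [0.5693 0.0765 0.114  0.531  0.0755 0.1313 0.08  ] [0.124]
['scene0'] [0.5741 0.0688 0.1096 0.5313 0.0774 0.1442 0.08  ] [0.203]
['w1', 'top0', 'scene0'] [0.5716 0.0734 0.1118 0.5313 0.0749 0.1481 0.08  ] [0.09  0.134 0.218]
z free [0.5716 0.0738 0.1122 0.5313 0.0754 0.1437 0.0763] [0.071 0.129 0.216]
```

View pics/ov1.png

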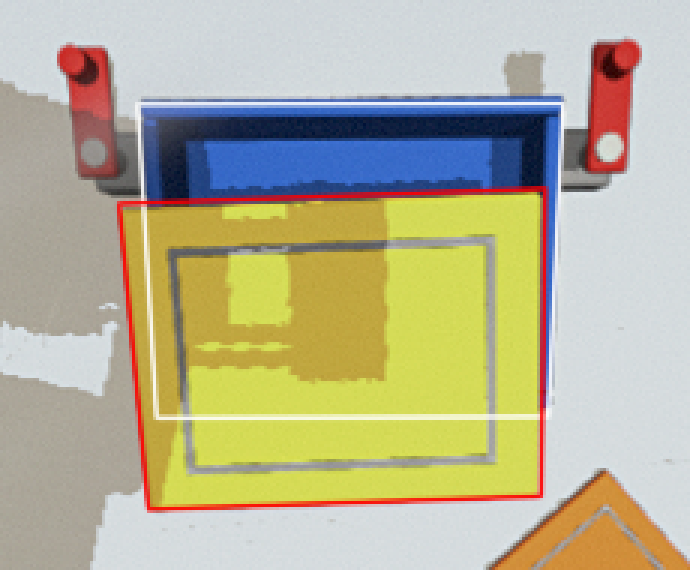

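{"op": "apply_moves", "data": {
  "series": [
    {"offset": [-5.8, 0, -5], "rot": [0, 0, 0]},
    {"offset": [-5.8, 0, -10], "rot": [0, 0, 0]},
    {"offset": [-5.8, 0, -15], "rot": [0, 0, 0]},
    {"offset": [-5.8, 0, -20], "rot": [0, 0, 0]},
    {"offset": [-5.8, 0, -25], "rot": [0, 0, 0]},
    {"offset": [-5.8, 0, -30.5], "rot": [0, 0, 0]},
    {"offset": [-5.8, 0, -30.5], "rot": [0, 0, 0]},
    {"offset": [-5.8, 0, -30.5], "rot": [0, 0, 0]},
    {"offset": [-5.8, 0, -30.5], "rot": [0, 0, 0]}
  ]
}}

```text
time: 4.0
position: [0.4374, 0.0597, 0.0897]
tool_rot: [0.999, 0.054, -0.0, -0.0]
ft_force: [-0.6, -0.1, 0.4]
grip_width: 0.0869
grip_force: 0.0
```

{"op": "apply_moves", "data": {
  "series": [
    {"offset": [0.5, 0.06, 0], "rot": [0, 0, 0]},
    {"offset": [1.0, 0.11, 0], "rot": [0, 0, 0]},
    {"offset": [1.4, 0.15, 0], "rot": [0, 0, 0]},
    {"offset": [1.8, 0.2, 0], "rot": [0, 0, 0]},
    {"offset": [2.2, 0.24, 0], "rot": [0, 0, 0]},
    {"offset": [2.6, 0.29, 0], "rot": [0, 0, 0]},
    {"offset": [3.0, 0.33, 0], "rot": [0, 0, 0]},
    {"offset": [3.4, 0.37, 0], "rot": [0, 0, 0]},
    {"offset": [3.8, 0.42, 0], "rot": [0, 0, 0]},
    {"offset": [4.2, 0.46, 0], "rot": [0, 0, 0]},
    {"offset": [4.6, 0.51, 0], "rot": [0, 0, 0]},
    {"offset": [5.0, 0.55, 0], "rot": [0, 0, 0]},
    {"offset": [5.0, 0.55, 0], "rot": [0, 0, 0]}
  ]
}}

```text
time: 5.3
position: [0.4887, 0.0655, 0.0896]
tool_rot: [0.999, 0.054, 0.001, 0.0]
ft_force: [0.7, -0.5, -0.8]
grip_width: 0.0869
grip_force: 0.0
```

{"op": "apply_moves", "data": {
  "series": [
    {"offset": [0.1, 0.01, 0], "rot": [0, 0, 0]},
    {"offset": [0.2, 0.02, 0], "rot": [0, 0, 0]},
    {"offset": [0.3, 0.03, 0], "rot": [0, 0, 0]},
    {"offset": [0.4, 0.04, 0], "rot": [0, 0, 0]},
    {"offset": [0.4, 0.04, 0], "rot": [0, 0, 0]}
  ]
}}

```text
time: 5.8
position: [0.4911, 0.066, 0.0895]
tool_rot: [0.999, 0.055, 0.0, -0.0]
ft_force: [-1.8, -0.3, 1.1]
grip_width: 0.0868
grip_force: 0.9
```

Run:
```python
from fit import *
o=get_obs(); print(o['time'],o['position'],o['ft_force'].round(2))
shot('top','top1'); shot('wrist','w2'); shot('scene','scene1')
cv2.imwrite('pics/w2c.png',cv2.imread('pics/w2.png'))
```

```text
5.8 [0.49112354 0.06600039 0.08952424] [-1.79 -0.28  1.12]
```

View pics/w2.png

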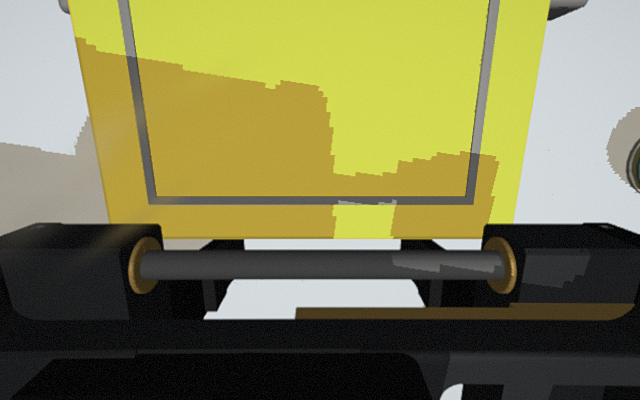

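{"op": "apply_moves", "data": {
  "series": [
    {"offset": [0.1, 0.01, 0], "rot": [0, 0, 0]},
    {"offset": [0.2, 0.02, 0], "rot": [0, 0, 0]},
    {"offset": [0.3, 0.03, 0], "rot": [0, 0, 0]},
    {"offset": [0.3, 0.03, 0], "rot": [0, 0, 0]}
  ]
}}

```text
time: 6.35
position: [0.4923, 0.0662, 0.0894]
tool_rot: [0.998, 0.055, -0.002, -0.0]
ft_force: [-5.8, -1.8, 2.9]
grip_width: 0.087
grip_force: 2.6
```

{"op": "apply_moves", "data": {
  "series": [
    {"offset": [0.1, 0.01, 0], "rot": [0, 0, 0]},
    {"offset": [0.2, 0.02, 0], "rot": [0, 0, 0]},
    {"offset": [0.2, 0.02, 0], "rot": [0, 0, 0]}
  ]
}}

```text
time: 6.65
position: [0.4925, 0.0663, 0.0893]
tool_rot: [0.998, 0.055, -0.004, -0.0]
ft_force: [-8.2, -2.7, 5.8]
grip_width: 0.0869
grip_force: 3.9
```

{"op": "apply_moves", "data": {
  "series": [
    {"offset": [-1, -0.1, 0], "rot": [0, 0, 0]},
    {"offset": [-2.5, -0.3, 0], "rot": [0, 0, 0]},
    {"offset": [-3, -0.6, 4], "rot": [0, 0, 0]},
    {"offset": [-2, -0.6, 9], "rot": [0, 0, 0]},
    {"offset": [-1, -0.6, 14], "rot": [0, 0, 0]},
    {"offset": [-1, -0.6, 19], "rot": [0, 0, 0]},
    {"offset": [-1, -0.6, 24], "rot": [0, 0, 0]},
    {"offset": [-1, -0.6, 24], "rot": [0, 0, 0]},
    {"offset": [-1, -0.6, 24], "rot": [0, 0, 0]},
    {"offset": [-1, -0.6, 24], "rot": [0, 0, 0]}
  ]
}}

```text
time: 7.65
position: [0.4854, 0.0605, 0.3284]
tool_rot: [0.999, 0.055, -0.001, -0.0]
ft_force: [-0.7, 0.5, 0.1]
grip_width: 0.0871
grip_force: 0.0
```

Run:
```python
from fit import *
o=get_obs(); print(o['time'],o['position'],o['ft_force'].round(2))
shot('wrist','w3')
p0=[.572,.0745,.11,.572,.078,.11,.08]
p,c=fit(['w3'],p0,range(6)); print(p.round(4),np.round(c,3))
p,c=fit(['w3'],p0,[3,4,5]); print(p.round(4),np.round(c,3))
C=dict(np.load('pics/w3.npz')); im=cv2.imread('pics/w3.png'); u=proj(C,box(*p[3:6],.092,.092)); print(u[::2].round(0).tolist())
a=np.maximum(u.min(0)-40,0).astype(int); b=(u.max(0)+40).astype(int)
cv2.imwrite('pics/w3c.png',cv2.resize(im[a[1]:b[1],a[0]:b[0]],None,fx=2.4,fy=2.4,interpolation=cv2.INTER_CUBIC)); print(a)
```

```text
7.65 [0.48542639 0.06050243 0.32841887] [-0.66  0.51  0.1 ]
[0.5724 0.0778 0.1178 0.5721 0.0776 0.1117 0.08  ] [0.069]
[0.572  0.0745 0.11   0.5721 0.0773 0.1114 0.08  ] [0.07]
[[394.0, 159.0], [236.0, 159.0], [401.0, 31.0], [227.0, 31.0]]
[187   0]
```

View pics/w3c.png

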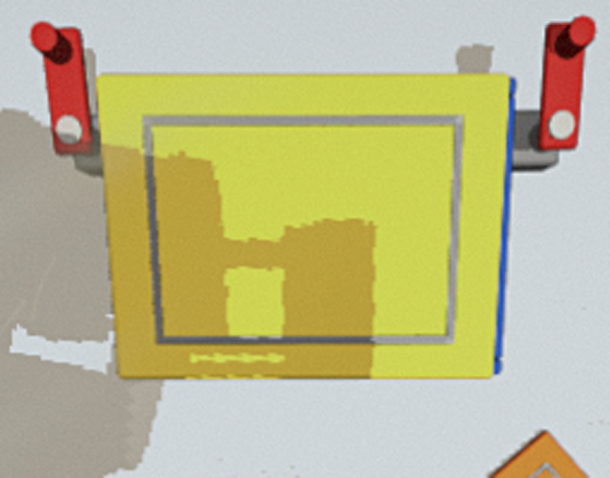

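{"op": "apply_moves", "data": {
  "series": [
    {"offset": [1, 3, -3], "rot": [0, 0, 8.5]},
    {"offset": [2, 6, -6], "rot": [0, 0, 17]},
    {"offset": [3, 9, -9], "rot": [0, 0, 25.5]},
    {"offset": [4, 12, -12], "rot": [0, 0, 34]},
    {"offset": [5.3, 13.5, -13], "rot": [0, 0, 42.5]},
    {"offset": [5.3, 13.5, -13], "rot": [0, 0, 51]},
    {"offset": [5.3, 13.5, -13], "rot": [0, 0, 59.5]},
    {"offset": [5.3, 13.5, -13], "rot": [0, 0, 68]},
    {"offset": [5.3, 13.5, -13], "rot": [0, 0, 76.5]},
    {"offset": [5.3, 13.5, -13], "rot": [0, 0, 85]},
    {"offset": [5.3, 13.5, -13], "rot": [0, 0, 90]},
    {"offset": [5.3, 13.5, -17], "rot": [0, 0, 90]},
    {"offset": [5.3, 13.5, -21], "rot": [0, 0, 90]},
    {"offset": [5.3, 13.5, -24], "rot": [0, 0, 90]},
    {"offset": [5.3, 13.5, -24], "rot": [0, 0, 90]},
    {"offset": [5.3, 13.5, -24], "rot": [0, 0, 90]}
  ],
  "hand": 0.6
}}

```text
time: 9.3
position: [0.5381, 0.1953, 0.0882]
tool_rot: [0.667, 0.745, -0.001, -0.001]
ft_force: [0.3, 0.2, -0.4]
grip_width: 0.0524
grip_force: 0.0
```

{"op": "apply_moves", "data": {
  "series": [
    {"offset": [0.03, -0.3, 0], "rot": [0, 0, 0]},
    {"offset": [0.07, -0.6, 0], "rot": [0, 0, 0]},
    {"offset": [0.1, -0.9, 0], "rot": [0, 0, 0]},
    {"offset": [0.12, -1.1, 0], "rot": [0, 0, 0]},
    {"offset": [0.13, -1.2, 0], "rot": [0, 0, 0]},
    {"offset": [0.14, -1.3, 0], "rot": [0, 0, 0]},
    {"offset": [0.14, -1.3, 0], "rot": [0, 0, 0]}
  ]
}}

```text
time: 10.0
position: [0.5408, 0.1827, 0.0899]
tool_rot: [0.667, 0.745, 0.001, 0.0]
ft_force: [0.3, 2.3, 1.8]
grip_width: 0.0521
grip_force: 1.0
```

{"op": "apply_moves", "data": {
  "series": [
    {"offset": [0.01, -0.1, 0], "rot": [0, 0, 0]},
    {"offset": [0.02, -0.2, 0], "rot": [0, 0, 0]},
    {"offset": [0.03, -0.3, 0], "rot": [0, 0, 0]},
    {"offset": [0.03, -0.3, 0], "rot": [0, 0, 0]}
  ]
}}

```text
time: 10.4
position: [0.5407, 0.1794, 0.0895]
tool_rot: [0.667, 0.745, -0.0, -0.0]
ft_force: [0.9, 2.1, 2.0]
grip_width: 0.0523
grip_force: 1.1
```

Still only lid friction; creep on to the wall.

{"op": "apply_moves", "data": {
  "series": [
    {"offset": [0.01, -0.1, 0], "rot": [0, 0, 0]},
    {"offset": [0.02, -0.2, 0], "rot": [0, 0, 0]},
    {"offset": [0.03, -0.3, 0], "rot": [0, 0, 0]},
    {"offset": [0.03, -0.3, 0], "rot": [0, 0, 0]}
  ]
}}

```text
time: 10.8
position: [0.5408, 0.1774, 0.0895]
tool_rot: [0.668, 0.745, 0.001, -0.001]
ft_force: [1.1, 6.8, 1.7]
grip_width: 0.0525
grip_force: 3.2
```

{"op": "apply_moves", "data": {
  "series": [
    {"offset": [0.01, -0.1, 0], "rot": [0, 0, 0]},
    {"offset": [0.02, -0.2, 0], "rot": [0, 0, 0]},
    {"offset": [0.02, -0.2, 0], "rot": [0, 0, 0]}
  ]
}}

```text
time: 11.1
position: [0.5409, 0.1772, 0.0895]
tool_rot: [0.668, 0.744, 0.002, -0.001]
ft_force: [-1.7, 12.7, 0.9]
grip_width: 0.0522
grip_force: 6.3
```

{"op": "apply_moves", "data": {
  "series": [
    {"offset": [-0.1, 1, 0], "rot": [0, 0, 0]},
    {"offset": [-0.2, 2.5, 0], "rot": [0, 0, 0]},
    {"offset": [-0.2, 2.5, 5], "rot": [0, 0, 0]},
    {"offset": [-0.2, 2.5, 10], "rot": [0, 0, 0]},
    {"offset": [2.9, -18.4, 24], "rot": [0, 0, 0]},
    {"offset": [2.9, -18.4, 24], "rot": [0, 0, 0]},
    {"offset": [2.9, -18.4, 24], "rot": [0, 0, 0]},
    {"offset": [2.9, -18.4, 24], "rot": [0, 0, 0]},
    {"offset": [2.9, -18.4, 24], "rot": [0, 0, 0]},
    {"offset": [2.9, -18.4, 24], "rot": [0, 0, 0]},
    {"offset": [2.9, -18.4, 24], "rot": [0, 0, 0]},
    {"offset": [2.9, -18.4, 24], "rot": [0, 0, 0]}
  ]
}}

```text
time: 12.3
position: [0.5691, -0.0086, 0.3283]
tool_rot: [0.667, 0.745, -0.001, -0.001]
ft_force: [0.8, 0.4, 0.0]
grip_width: 0.0519
grip_force: 0.0
```

```bash
cat > look.py <<'E'
import sys
from fit import *
n=sys.argv[1]; o=get_obs(); print(o['time'],o['position'],o['ft_force'].round(2))
shot('wrist',n)
for q in('left_knob','right_knob'): print(q,[(d['centre'],round(d['conf'],2)) for d in nets.spot_point('wrist',q)][:2])
p0=[.572,.0755,.111,.572,.0755,.111,.08]
p,c=fit([n],p0,range(6)); print(p.round(4),np.round(c,3))
C=dict(np.load(f'pics/{n}.npz')); im=cv2.imread(f'pics/{n}.png'); u=proj(C,box(*p[3:6],.092,.092))
a=np.maximum(u.min(0)-60,0).astype(int); b=(u.max(0)+60).astype(int); im=im[a[1]:b[1],a[0]:b[0]]
f=min(800/im.shape[1],600/im.shape[0]); cv2.imwrite(f'pics/{n}c.png',cv2.resize(im,None,fx=f,fy=f,interpolation=cv2.INTER_CUBIC)[:600,:800])
E
python3 look.py w4
```

```text
12.3 [ 0.56911466 -0.00855485  0.32830643] [0.79 0.38 0.04]
left_knob []
right_knob [([0.6615, -0.0278, 0.1196], 0.67)]
[0.575  0.0738 0.1176 0.5743 0.0717 0.1144 0.08  ] [0.089]
```

View pics/w4c.png

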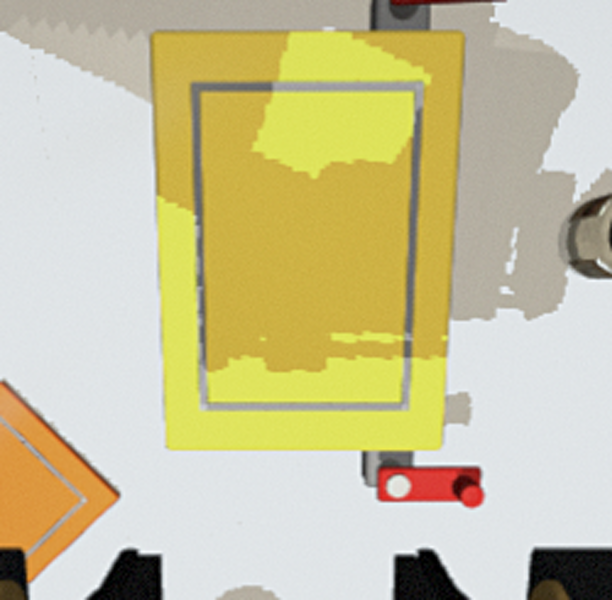

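```bash
cat > pins.py <<'E'
from fit import *
def pins(n,crate=(.572,.0755,.111)):
    C=dict(np.load(f'pics/{n}.npz')); im=cv2.imread(f'pics/{n}.png'); x,y,a=crate; R=np.array([[np.cos(a),-np.sin(a)],[np.sin(a),np.cos(a)]]); out={}
    for s,k in((1,'L'),(-1,'R')):
        w=np.array([x,y])+R@[.045,.111*s]; u=proj(C,[*w,.1])[0]
        if not(8<u[0]<632 and 8<u[1]<392): continue
        i,j=u.round().astype(int); r=9; q=im[max(j-r,0):j+r+1,max(i-r,0):i+r+1].astype(int)
        red=((q[...,2]-q[...,1]>60)).astype(np.uint8); red=cv2.convexHull(np.argwhere(red)[:,::-1].astype(np.int32)); h=np.zeros(q.shape[:2],np.uint8); cv2.fillConvexPoly(h,red,1); h=cv2.erode(h,np.ones((2,2)))
        wt=(q[...,2]-q[...,1]<40)&(q.max(2)>100)&(h>0); c=np.argwhere(wt).mean(0)[::-1]+[max(i-r,0),max(j-r,0)]
        out[k]=(R.T@(onz(C,c,.1)[0,:2]-[x,y])*1000).round(1); 
    return out
E
python3 - <<'E'
from pins import *
for n in('w1','w3','w4'): print(n,pins(n))
for n in('w3','w4'):
    p,c=fit([n],[.572,.0755,.111,.572,.0755,.111,.08],[3,4,5]); d=p[3:5]-p[:2]; a=.111
    print(n,'lid in crate mm',np.round([1000*(np.cos(a)*d[0]+np.sin(a)*d[1]),1000*(-np.sin(a)*d[0]+np.cos(a)*d[1]),np.degrees(p[5]-a)],2))
E
```

```text
w1 {'L': array([ 43.2, 107.3]), 'R': array([  48.2, -113.6])}
w3 {'L': array([ 46.4, 109. ]), 'R': array([  48.3, -113.2])}
w4 {'R': array([  48.2, -113.1])}
w3 lid in crate mm [0.82 1.91 0.31]
w4 lid in crate mm [ 1.02 -3.6   0.23]
```

{"op": "apply_moves", "data": {
  "series": [
    {"offset": [4, -0.8, -4], "rot": [0, 0, 0]},
    {"offset": [8, -1.7, -8], "rot": [0, 0, 0]},
    {"offset": [9.1, -1.7, -12], "rot": [0, 0, 0]},
    {"offset": [9.1, -1.7, -15], "rot": [0, 0, 0]},
    {"offset": [9.1, -1.7, -18], "rot": [0, 0, 0]},
    {"offset": [9.1, -1.7, -20.3], "rot": [0, 0, 0]},
    {"offset": [9.1, -1.7, -20.3], "rot": [0, 0, 0]},
    {"offset": [9.1, -1.7, -20.3], "rot": [0, 0, 0]}
  ],
  "hand": 0.5
}}

```text
time: 13.25
position: [0.6607, -0.0252, 0.1254]
tool_rot: [0.667, 0.745, -0.001, -0.001]
ft_force: [0.9, -0.3, -0.1]
grip_width: 0.0437
grip_force: 0.0
```

{"op": "apply_moves", "data": {
  "series": [
    {"offset": [0, 0, 0], "rot": [0, 0, 0]},
    {"offset": [0, 0, 0], "rot": [0, 0, 0]},
    {"offset": [0, 0, 0], "rot": [0, 0, 0]},
    {"offset": [0, 0, 0], "rot": [0, 0, 0]},
    {"offset": [0, 0, 0], "rot": [0, 0, 0]},
    {"offset": [0, 0, 0], "rot": [0, 0, 0]}
  ],
  "hand": 0,
  "newtons": 10
}}

```text
time: 13.85
position: [0.6627, -0.0266, 0.1269]
tool_rot: [0.668, 0.745, 0.001, 0.001]
ft_force: [3.2, 1.1, -1.6]
grip_width: 0.0114
grip_force: 10.0
```

{"op": "apply_moves", "data": {
  "series": [
    {"offset": [0.19, -0.13, 0], "rot": [0, 0, 0]},
    {"offset": [0.12, 0.28, 0], "rot": [0, 0, 0]},
    {"offset": [-0.01, 0.68, 0], "rot": [0, 0, 0]},
    {"offset": [-0.2, 1.05, 0], "rot": [0, 0, 0]},
    {"offset": [-0.42, 1.41, 0], "rot": [0, 0, 0]},
    {"offset": [-0.69, 1.73, 0], "rot": [0, 0, 0]},
    {"offset": [-1.0, 2.01, 0], "rot": [0, 0, 0]},
    {"offset": [-1.35, 2.25, 0], "rot": [0, 0, 0]},
    {"offset": [-1.72, 2.44, 0], "rot": [0, 0, 0]},
    {"offset": [-2.12, 2.58, 0], "rot": [0, 0, 0]},
    {"offset": [-2.52, 2.67, 0], "rot": [0, 0, 0]},
    {"offset": [-2.94, 2.7, 0], "rot": [0, 0, 0]},
    {"offset": [-3.36, 2.68, 0], "rot": [0, 0, 0]},
    {"offset": [-3.4, 2.68, 0], "rot": [0, 0, 0]},
    {"offset": [-3.4, 2.68, 0], "rot": [0, 0, 0]}
  ]
}}

```text
time: 15.35
position: [0.6266, 0.0027, 0.1269]
tool_rot: [0.668, 0.744, 0.001, -0.002]
ft_force: [2.6, 5.8, 2.8]
grip_width: 0.0116
grip_force: 10.0
```

{"op": "apply_moves", "data": {
  "series": [
    {"offset": [0, 0.1, 0], "rot": [0, 0, 0]},
    {"offset": [0, 0.1, 0], "rot": [0, 0, 0]},
    {"offset": [0, 0.1, 0], "rot": [0, 0, 0]},
    {"offset": [0, 0, 4], "rot": [0, 0, 0]},
    {"offset": [0, 0, 8], "rot": [0, 0, 0]},
    {"offset": [-4, -11, 18], "rot": [0, 0, 0]},
    {"offset": [-4, -11, 18], "rot": [0, 0, 0]},
    {"offset": [-4, -11, 18], "rot": [0, 0, 0]},
    {"offset": [-4, -11, 18], "rot": [0, 0, 0]},
    {"offset": [-4, -11, 18], "rot": [0, 0, 0]},
    {"offset": [-4, -11, 18], "rot": [0, 0, 0]}
  ],
  "hand": 0.5
}}

```text
time: 16.45
position: [0.5864, -0.1089, 0.3051]
tool_rot: [0.667, 0.745, -0.0, -0.002]
ft_force: [0.8, -0.1, -0.3]
grip_width: 0.043
grip_force: 0.0
```

```bash
python3 look.py w5
```

```text
16.45 [ 0.58636484 -0.10891195  0.30513943] [ 0.77 -0.06 -0.27]
left_knob []
right_knob [([0.6242, -0.0012, 0.1207], 0.61)]
[0.5602 0.11   0.1101 0.5616 0.1007 0.1155 0.08  ] [0.955]
```

View pics/w5c.png

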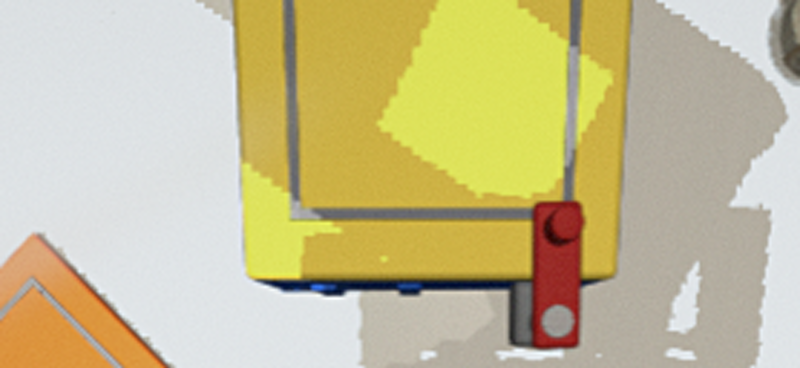

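{"op": "apply_moves", "data": {
  "series": [
    {"offset": [5, 30.5, -4], "rot": [0, 0, 0]},
    {"offset": [5, 30.5, -4], "rot": [0, 0, 0]},
    {"offset": [5, 30.5, -4], "rot": [0, 0, 0]},
    {"offset": [5, 30.5, -4], "rot": [0, 0, 0]},
    {"offset": [5, 30.5, -4], "rot": [0, 0, 0]},
    {"offset": [5, 30.5, -4], "rot": [0, 0, 0]},
    {"offset": [5, 30.5, -4], "rot": [0, 0, 0]},
    {"offset": [5, 30.5, -4], "rot": [0, 0, 0]},
    {"offset": [5, 30.5, -8], "rot": [0, 0, 0]},
    {"offset": [5, 30.5, -12], "rot": [0, 0, 0]},
    {"offset": [5, 30.5, -15], "rot": [0, 0, 0]},
    {"offset": [5, 30.5, -18], "rot": [0, 0, 0]},
    {"offset": [5, 30.5, -18], "rot": [0, 0, 0]},
    {"offset": [5, 30.5, -18], "rot": [0, 0, 0]}
  ]
}}

```text
time: 18.0
position: [0.6371, 0.1934, 0.1261]
tool_rot: [0.668, 0.744, -0.001, -0.0]
ft_force: [-0.6, 0.2, -0.8]
grip_width: 0.0433
grip_force: 0.0
```

{"op": "apply_moves", "data": {
  "series": [
    {"offset": [0, 0, 0], "rot": [0, 0, 0]},
    {"offset": [0, 0, 0], "rot": [0, 0, 0]},
    {"offset": [0, 0, 0], "rot": [0, 0, 0]},
    {"offset": [0, 0, 0], "rot": [0, 0, 0]},
    {"offset": [0, 0, 0], "rot": [0, 0, 0]},
    {"offset": [0, 0, 0], "rot": [0, 0, 0]}
  ],
  "hand": 0,
  "newtons": 10
}}

```text
time: 18.6
position: [0.6365, 0.1952, 0.1267]
tool_rot: [0.667, 0.745, -0.001, -0.0]
ft_force: [-1.2, -0.1, 2.0]
grip_width: 0.0113
grip_force: 10.0
```

{"op": "apply_moves", "data": {
  "series": [
    {"offset": [-0.03, -0.44, 0], "rot": [0, 0, 0]},
    {"offset": [-0.06, -0.86, 0], "rot": [0, 0, 0]},
    {"offset": [-0.15, -1.27, 0], "rot": [0, 0, 0]},
    {"offset": [-0.29, -1.66, 0], "rot": [0, 0, 0]},
    {"offset": [-0.48, -2.04, 0], "rot": [0, 0, 0]},
    {"offset": [-0.72, -2.38, 0], "rot": [0, 0, 0]},
    {"offset": [-1.0, -2.69, 0], "rot": [0, 0, 0]},
    {"offset": [-1.32, -2.96, 0], "rot": [0, 0, 0]},
    {"offset": [-1.67, -3.19, 0], "rot": [0, 0, 0]},
    {"offset": [-2.05, -3.37, 0], "rot": [0, 0, 0]},
    {"offset": [-2.45, -3.5, 0], "rot": [0, 0, 0]},
    {"offset": [-2.86, -3.57, 0], "rot": [0, 0, 0]},
    {"offset": [-2.95, -3.57, 0], "rot": [0, 0, 0]},
    {"offset": [-2.95, -3.57, 0], "rot": [0, 0, 0]}
  ]
}}

```text
time: 20.0
position: [0.6089, 0.1563, 0.127]
tool_rot: [0.667, 0.745, -0.001, 0.002]
ft_force: [2.1, -5.6, 0.2]
grip_width: 0.0114
grip_force: 10.0
```

{"op": "apply_moves", "data": {
  "series": [
    {"offset": [0, -0.1, 0], "rot": [0, 0, 0]},
    {"offset": [0, -0.1, 0], "rot": [0, 0, 0]},
    {"offset": [0, -0.1, 0], "rot": [0, 0, 0]},
    {"offset": [0, 0, 4], "rot": [0, 0, 0]},
    {"offset": [0, 0, 8], "rot": [0, 0, 0]},
    {"offset": [-4, -14, 26], "rot": [0, 0, 0]},
    {"offset": [-4, -14, 26], "rot": [0, 0, 0]},
    {"offset": [-4, -14, 26], "rot": [0, 0, 0]},
    {"offset": [-4, -14, 26], "rot": [0, 0, 0]},
    {"offset": [-4, -14, 26], "rot": [0, 0, 0]},
    {"offset": [-4, -14, 26], "rot": [0, 0, 0]},
    {"offset": [-4, -14, 26], "rot": [0, 0, 0]}
  ],
  "hand": 0.5
}}

```text
time: 21.2
position: [0.5671, 0.0196, 0.3865]
tool_rot: [0.668, 0.744, 0.0, -0.0]
ft_force: [-0.1, -0.5, -0.6]
grip_width: 0.0438
grip_force: 0.0
```

```bash
python3 look.py w6; python3 -c "
from pins import *
P=pins('w6');print(P)
C=dict(np.load('pics/w6.npz'));im=cv2.imread('pics/w6.png').astype(int)
red=((im[...,2]-im[...,1]>70)&(im[...,2]-im[...,0]>60)).astype(np.uint8)
n,l,s,c=cv2.connectedComponentsWithStats(red)
for k in range(1,n):
    if s[k,4]>40: print(s[k],c[k].round(1))
"
```

```text
21.2 [0.56713568 0.01962246 0.38647433] [-0.11 -0.54 -0.64]
left_knob []
right_knob [([0.625, 0.0023, 0.1207], 0.86)]
[0.5859 0.0501 0.133  0.5858 0.0502 0.145  0.08  ] [1.248]
{'L': array([ 46.3, 109.2]), 'R': array([  48. , -113.1])}
[360  27  14  44 494] [366.2  49.8]
[221 169  42  67 159] [243.5 200.4]
[170 173  48  50 273] [187.3 205.9]
[357 178  12  35 348] [362.5 193.6]
[183 197  49  26 312] [200.8 215.4]
```

View pics/w6c.png

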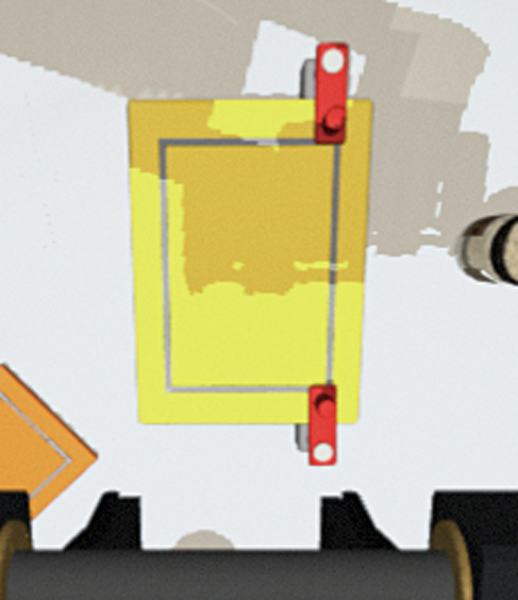

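```bash
cat > lid.py <<'E'
from pins import *
def lid(n):
    C=dict(np.load(f'pics/{n}.npz')); im=cv2.imread(f'pics/{n}.png')[:,:,::-1].copy(); sh=im.shape; p0=np.array([.574,.074,.115])
    h=cv2.cvtColor(im,cv2.COLOR_RGB2HSV); near=cv2.dilate((hull(C,box(*p0,.08,.092),sh)>0).astype(np.uint8),np.ones((13,13)))
    Y=((h[...,0]>20)&(h[...,0]<40)&(h[...,1]>120)&(h[...,2]>90)&(near>0)).astype(np.uint8); Y=cv2.morphologyEx(Y,cv2.MORPH_OPEN,np.ones((3,3)))
    M=np.zeros_like(Y); cv2.fillConvexPoly(M,cv2.convexHull(np.argwhere(Y)[:,::-1].astype(np.int32)),1)
    f=lambda q:abs(hull(C,box(*(p0+q*.01),.08,.092),sh)-M).sum()/M.sum()
    q=np.zeros(3)
    for _ in range(3): q=minimize(f,q,method='Nelder-Mead',options=dict(initial_simplex=np.vstack([q,q+.5*np.eye(3)]),xatol=.003,fatol=1e-6)).x
    return p0+q*.01,f(q)
def rel(n,P=None):
    P=P or pins(n); L,R=P['L'],P['R']; a=.111; c=np.array([.572,.0755]); Rm=np.array([[np.cos(a),-np.sin(a)],[np.sin(a),np.cos(a)]])
    tw=np.arctan2(-(L-R)[0],(L-R)[1]); m=(L+R)/2; t=np.array([[np.cos(tw),-np.sin(tw)],[np.sin(tw),np.cos(tw)]])
    cr=m-t@[45,0]; p,e=lid(n); d=t.T@(Rm.T@(p[:2]-c)*1000-cr); print(n,'lid-crate mm,deg',d.round(1),np.degrees(p[2]-a-tw).round(2),'sep',np.linalg.norm(L-R).round(1),'err',round(e,3),'lid',p.round(4))
    for k,s in(('L',1),('R',-1)): pass
E
python3 - <<'E'
from lid import *
rel('w3'); rel('w6'); rel('w4',{'L':np.array([46.4,109.1]),'R':np.array([48.1,-113.1])})
from rig import vision
shot('top','top9'); shot('scene','sc9')
for n in('w3','w6','top9','sc9'): print(n,lid(n))
for q in('left_knob','right_knob','green_jar','tin','brown_jar'):
    print(q,[(np.round(d['centre'],3).tolist(),round(d['conf'],2)) for c in('scene','top') for d in nets.spot_point(c,q)[:1]])
E
```

```text
w3 lid-crate mm,deg [-1.4  6.4] -0.15 sep 222.2 err 0.038 lid [0.5724 0.0795 0.117 ]
w6 lid-crate mm,deg [-0.6 -1.7] 0.03 sep 222.3 err 0.047 lid [0.574  0.0717 0.1192]
w4 lid-crate mm,deg [-0.5 -1. ] -0.08 sep 222.2 err 0.036 lid [0.5741 0.0723 0.1172]
w3 (array([0.57243266, 0.07948973, 0.11700678]), np.float64(0.03753158395281963))
w6 (array([0.57398227, 0.07166075, 0.11924213]), np.float64(0.04658646563805408))
top9 (array([0.57536385, 0.07719079, 0.11488253]), np.float64(1.270075239398085))
sc9 (array([0.57527182, 0.07049688, 0.12020077]), np.float64(0.12763772175536883))
left_knob [([0.613, 0.159, 0.123], 0.7), ([0.607, 0.157, 0.122], 0.63)]
right_knob [([0.626, 0.001, 0.119], 0.56)]
green_jar [([0.525, 0.345, 0.001], 0.61), ([0.523, 0.341, 0.004], 0.59)]
tin [([0.558, -0.177, -0.001], 0.94), ([0.555, -0.174, -0.004], 0.55)]
brown_jar [([0.74, 0.107, 0.0], 0.74), ([0.738, 0.108, 0.001], 0.59)]
```

```bash
python3 -c "
from rig import hand_in; print(hand_in())"
```

```text
the job is handed in; nothing more can be done
None
```

I slid the lid to within about 1–2 mm of flush without lifting it, then turned both red turnbuttons fully inwards across it; the jars and tin stand where they were, and I handed the job in at about 22 s.

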